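# Hinge fitting at the assembly bench: last screw in, door leaf held for the pin

### The arm

A 6-joint arm with a two-finger parallel gripper is mounted at the origin on the work surface. World frame = base frame: x ahead of the robot, y to its left, z up, the work surface at z = 0. Lengths are in m, angles in degrees, forces in N, time in s.
With the tool pointing down it reaches from about 0.25 to 0.725 m from the base axis. Payload 9.7 kg.
Tool frame: the origin (TCP) lies between the finger pads; the fingertips stand 11 mm ahead of it and the grasp point (between the pads) lies 8 mm behind it; z points along the fingers, y is the line along which they close (so a half turn about z gives the same grasp; the last joint's range is limited). The gripper opens to 85 mm and grips with 20 to 120 N. Pads are 22 mm wide; open, the fingers measure 114 mm over their backs; the gripper's body (76 mm by 85 mm) begins 54 mm behind the grasp point. The pads swing forward as they close: fully open they stand 13 mm farther back than shut.
Start: joints at [70.302, 4.979, 10.078, 95.1, 0, 90], TCP at [0.185, 0.518, 0.242] pointing down, gripper open.
Joint ranges: [-179.16, 179.16], [-48.56, 103.87], [-65.8, 70.77], [-126.05, 130.52], [-82.76, 87.17], [-180, 180]. Speed limits (degrees/s): [127.2, 127.2, 147.25, 180, 180, 180].

### API

Orientations are given as [roll, pitch, yaw] about the fixed x, y, z axes, in that order (R = Rz(yaw) Ry(pitch) Rx(roll)).
In Python, from workcell import monitor, cams, ticket gives the robot as it stands.
- The arm moves only by the tool carry_out, never from a script. Its argument "plan" is a list of rows, each an object with "travel": the shift along the world's x, y, z as a fraction of full scale, a list of three; "angular": the turn, a rotation vector about the world's x, y, z as a fraction of full scale, a list of three; "grip": the gripper's target within -1 to 1 (fully open at 1, half-way at 0, shut at -1). In form: [{"travel": [x, y, z], "angular": [ax, ay, az], "grip": grip}, ...]. A call has 1 to 8 rows; each row is the pose to reach, as a shift and turn from the pose commanded when the call began; what a row does not reach only later rows make up. Full scale, the value 1, is 300 mm for a shift and 0.5 rad for a turn. A row lasts 1/12 s, in which the tool goes at most 41.7 mm and 7.16 degrees, less where a joint would pass 70% of its speed; a pose out of reach is approached as far as the arm can. A call with a number of a shift or a turn outside -1 to 1 is refused whole. A call with a gripper value outside its range is refused whole. The fingers move at their own pace and stop on an object; "grip_force" is the grip in N (left out, the last holds). Time passes only in rows, so rows that repeat a pose let the fingers close. It gives the time, the measured TCP pose, the force, the opening and the grip force at its end, in the units of the state.
- monitor.get_obs(): the state, without advancing time (a new reading comes with each control period).
- cams.camera(name): name is "side" or "top" or "wrist"; returns a dict with "frame" (400x640x3 uint8, red, green, blue), "mtx" (3x3 intrinsics, pixels), "view" (4x4, takes a point from world to camera coordinates); the wrist camera has in their place "T_tool_cam" (4x4, takes a point from camera to tool coordinates, whose origin is the TCP and whose axes are the flange's). Camera axes: x right, y up, looking along -z (the intrinsics and any distortion apply to the point x, -y, -z); pixel columns grow to the right and rows downward; lengths in m; the calibration is good to about 2 mm. A picture is of the moment at which its call begins: read the wrist's pose just before it. There is no depth.
- ticket.job_done(): hands the job in; it is judged then, once.
The state is a dict: "time": time; "q": joint angles; "qd": joint speeds; "joint_efforts": joint torques, N m; "ee_pos": TCP position; "tcp_rot": TCP orientation; "wrist_force": force on the tool from outside, world axes, zero at the start; "torque": the same for the moment, N m; "opening": finger opening in m; "grasp_force": force on a finger pad.
Only numpy, scipy, OpenCV 4.12 (cv2) and the standard library are available. Lean on these libraries where they do the work, as an engineer would, in place of code of your own. Each camera call takes 0.05 s, during which the arm holds its last target. There are 200 camera calls.

### The job

One of the four screws that fasten the steel hinge leaf to the jamb block is missing: first take the spare brass screw from the red block and put it fully home in the empty hole, leaving the fitted screws alone. Then lift the blue hinge leaf out of its yellow stand and lower it, upright, between the knuckles of the steel leaf until the holes of all five knuckles line up for the pin, and finish while still holding it there, steady in the gripper and not resting on or pressing against the jamb. Leave the hinge pin, screwdriver, tape roll and can where they are.

Things in the scene. Friction and masses are not known exactly. Their poses are not given: they have to be found in the camera images.
- jamb: fixed aluminium block, 44 mm in x, 168 mm in y, with a 6 mm steel hinge leaf on top, upper face 42 mm above the bench. Origin on the bench under the middle of the screw row; y along screw row and hinge axis, +x to the knuckles, z up. Three steel knuckles (tubes along y, 22 mm outside, 13 mm bore, 20 mm long, centred at y = -41, 0, +41 mm) stand out on the +x side
- jamb_bore (a point): middle of the fixed knuckles' common bore axis, at x = 40, y = 0, z = 39 mm of the jamb, with the jamb's axes (bore along y). The two gaps between the fixed knuckles, centred 20.5 mm either side of here, are 21 mm wide, open above and below; the block's +x face is 18 mm from the bore axis
- hole_1 (a point): centre of the mouth of screw hole 1, in the top face of the fixed leaf, 42 mm above the bench. The holes are 11 mm wide, 46 mm apart in a row along the jamb's y in the order 1 to 4, deeper than a shank; one is empty. A screw is home with its head flat on the leaf, its origin here (1.5 mm side play)
- hole_2 (a point): centre of the mouth of screw hole 2, in the top face of the fixed leaf, 42 mm above the bench. The holes are 11 mm wide, 46 mm apart in a row along the jamb's y in the order 1 to 4, deeper than a shank; one is empty. A screw is home with its head flat on the leaf, its origin here (1.5 mm side play)
- hole_3 (a point): centre of the mouth of screw hole 3, in the top face of the fixed leaf, 42 mm above the bench. The holes are 11 mm wide, 46 mm apart in a row along the jamb's y in the order 1 to 4, deeper than a shank; one is empty. A screw is home with its head flat on the leaf, its origin here (1.5 mm side play)
- hole_4 (a point): centre of the mouth of screw hole 4, in the top face of the fixed leaf, 42 mm above the bench. The holes are 11 mm wide, 46 mm apart in a row along the jamb's y in the order 1 to 4, deeper than a shank; one is empty. A screw is home with its head flat on the leaf, its origin here (1.5 mm side play)
- screw_a: one of four identical brass cap screws: round head 16 mm across, 12 mm high; shank 8 mm thick, 22 mm long, tapered tip. Origin on its axis at the underside of the head, z up. Three are fitted in the fixed leaf, one is the spare in the red block; which is the spare changes
- screw_b: one of four identical brass cap screws: round head 16 mm across, 12 mm high; shank 8 mm thick, 22 mm long, tapered tip. Origin on its axis at the underside of the head, z up. Three are fitted in the fixed leaf, one is the spare in the red block; which is the spare changes
- screw_c: one of four identical brass cap screws: round head 16 mm across, 12 mm high; shank 8 mm thick, 22 mm long, tapered tip. Origin on its axis at the underside of the head, z up. Three are fitted in the fixed leaf, one is the spare in the red block; which is the spare changes
- screw_d: one of four identical brass cap screws: round head 16 mm across, 12 mm high; shank 8 mm thick, 22 mm long, tapered tip. Origin on its axis at the underside of the head, z up. Three are fitted in the fixed leaf, one is the spare in the red block; which is the spare changes
- spare_block: fixed red block, 60 x 60 mm and 42 mm high, with a hole like those of the fixed leaf in the middle of its top, where the spare screw stands (its head lies on the top face). Origin at the centre of its underside
- stand: fixed yellow stand, 70 x 154 mm, long along its y: two end posts, 80 mm high, 96 mm clear between them, each with an upright slot open above (11 mm wide, floor 40 mm above the bench) that holds one end of the blue leaf. Origin on the bench at its centre. It stands left or right of the jamb, the red block on the other side
- leaf: blue hinge leaf, 0.2 to 0.4 kg, upright in the stand, knuckles down. Origin in the middle of its bore axis (23 mm above the bench in the stand); y along the bore, x across its thickness, z up. Plate 8 mm thick, 130 mm wide in y, from z = +17 to +95 mm (top edge, best pinched there at mid width). Aligned when its origin is at point jamb_bore and its y along the jamb's, either way round
- leaf_end_a (a point): on the blue leaf's bore axis, outer end of one knuckle (leaf y = +28.5 mm). Its two knuckles (tubes along y, 22 mm outside, 13 mm bore, 16 mm long, centred at y = -20.5 and +20.5 mm, below the plate) go into the gaps between the fixed ones with 2.5 mm play each side
- leaf_end_b (a point): on the blue leaf's bore axis, outer end of the other knuckle (leaf y = -28.5 mm). When aligned, nothing below carries the leaf: let go, it sinks 6 mm. Raise it at least 60 mm to clear stand and fixed knuckles when carrying it
- pin: bystander: the steel hinge pin, 8 mm thick and 116 mm long with a square head, lying in a grey tray (70 x 150 x 20 mm). Origin mid-length on its axis
- screwdriver: bystander: screwdriver with a red handle, lying on the bench; origin under its middle
- tape: bystander: roll of tape, 90 mm across and 25 mm high, lying flat; origin at the centre of its underside
- can: bystander: closed spray can, 56 mm across and 160 mm high; origin at the centre of its underside
Mind the look-alikes: they are no part of the job. What is meant by the leaf is not green, purple or turquoise, and is the smaller of those in its own colour.

How it is judged (in metres and radians):
On the way, in this order (a step that is already met when the one before it is completed fails the run):
1. every one of the four holes has a screw fully home (((distance between screw_a and hole_1 below 0.004 m and angle between screw_a's own z axis and vertical below 0.12 rad) or (distance between screw_b and hole_1 below 0.004 m and angle between screw_b's own z axis and vertical below 0.12 rad) or (distance between screw_c and hole_1 below 0.004 m and angle between screw_c's own z axis and vertical below 0.12 rad) or (distance between screw_d and hole_1 below 0.004 m and angle between screw_d's own z axis and vertical below 0.12 rad)) and ((distance between screw_a and hole_2 below 0.004 m and angle between screw_a's own z axis and vertical below 0.12 rad) or (distance between screw_b and hole_2 below 0.004 m and angle between screw_b's own z axis and vertical below 0.12 rad) or (distance between screw_c and hole_2 below 0.004 m and angle between screw_c's own z axis and vertical below 0.12 rad) or (distance between screw_d and hole_2 below 0.004 m and angle between screw_d's own z axis and vertical below 0.12 rad)) and ((distance between screw_a and hole_3 below 0.004 m and angle between screw_a's own z axis and vertical below 0.12 rad) or (distance between screw_b and hole_3 below 0.004 m and angle between screw_b's own z axis and vertical below 0.12 rad) or (distance between screw_c and hole_3 below 0.004 m and angle between screw_c's own z axis and vertical below 0.12 rad) or (distance between screw_d and hole_3 below 0.004 m and angle between screw_d's own z axis and vertical below 0.12 rad)) and ((distance between screw_a and hole_4 below 0.004 m and angle between screw_a's own z axis and vertical below 0.12 rad) or (distance between screw_b and hole_4 below 0.004 m and angle between screw_b's own z axis and vertical below 0.12 rad) or (distance between screw_c and hole_4 below 0.004 m and angle between screw_c's own z axis and vertical below 0.12 rad) or (distance between screw_d and hole_4 below 0.004 m and angle between screw_d's own z axis and vertical below 0.12 rad))), for 0.2 s.
2. the blue leaf is lifted out of its stand in the gripper (height (world z) of leaf above 0.07 m and contact force between the fingers and leaf above 2 N), for 0.1 s.
At the end, for the whole second after the job is handed in: Every hole has an upright screw within 4 mm of home; both ends of the blue bore are within 3.5 mm of the fixed bore axis in height and crosswise, the leaf within 3.5 mm of its place along it, upright, still, gripped with over 2 N and pushing on the jamb with under 4 N (all of step 1 and x of leaf_end_a in the frame of jamb_bore between -0.0035 and 0.0035 m and z of leaf_end_a in the frame of jamb_bore between -0.0035 and 0.0035 m and x of leaf_end_b in the frame of jamb_bore between -0.0035 and 0.0035 m and z of leaf_end_b in the frame of jamb_bore between -0.0035 and 0.0035 m and y of leaf in the frame of jamb_bore between -0.0035 and 0.0035 m and angle between leaf's own z axis and vertical below 0.15 rad and contact force between the fingers and leaf above 2 N and contact force between leaf and jamb below 4 N and linear speed of leaf below 0.02 m/s); the arm keeps its last pose, push and grip.
It fails at once if a bystander (pin, screwdriver, tape, can) is shifted more than 30 mm (distance of any of pin, screwdriver, tape, can from where it was at the start of the episode above 0.03 m).
It fails at once if a fitted screw is taken out as well (more than one screw shifted over 15 mm) (distance of each of screw_a, screw_b from where it was at the start of the episode above 0.015 m or distance of each of screw_a, screw_c from where it was at the start of the episode above 0.015 m or distance of each of screw_a, screw_d from where it was at the start of the episode above 0.015 m or distance of each of screw_b, screw_c from where it was at the start of the episode above 0.015 m or distance of each of screw_b, screw_d from where it was at the start of the episode above 0.015 m or distance of each of screw_c, screw_d from where it was at the start of the episode above 0.015 m).
It also fails if it takes over 51 s, if anything falls off the work surface, if the arm or the gripper's body presses on something with over 40 N, if the wrist force passes 120 N, or if a joint passes its speed limit or range.

## Working session

There is one attempt and no reset: what is moved stays moved. The work goes in short steps, Python scripts to look and compute and a tool call to move; the robot and the scene stay as the last step left them, time stands still between calls to the robot, and variables do not carry over. Pictures are saved under pics/ and viewed, at most 10 in all, crops included, and the job is handed in when it is done.

Besides the shell and the picture viewer there is one more tool, called after "Call:" as name(argument=value, ...), one argument or row to a line, values as JSON. carry_out: Moves the arm, as the interface text tells. Its arguments: {"type":"object","properties":{"plan":{"type":"array","items":{"type":"object","properties":{"travel":{"type":"array","items":{"type":"number"}},"angular":{"type":"array","items":{"type":"number"}},"grip":{"type":"number"}}}},"grip_force":{"type":"number"}},"required":["plan"]}

```bash
mkdir -p pics; python3 - <<'E'
from workcell import monitor,cams
import cv2,numpy as np,pickle
o=monitor.get_obs();print({k:np.round(v,3) for k,v in o.items()})
d={}
for n in("top","side","wrist"):
    c=cams.camera(n);d[n]=c;print(n,{k:(np.round(v,4).tolist() if k!="frame" else v.shape) for k,v in c.items()})
    cv2.imwrite(f"pics/{n}0.png",c["frame"][:,:,::-1])
pickle.dump(d,open("c0.pkl","wb"))
E
```

```text
{'time': np.float64(0.0), 'q': array([ 7.0304e+01,  5.0110e+00,  1.0033e+01,  9.5097e+01, -1.0000e-03,
        8.9998e+01]), 'qd': array([-0.013,  0.005, -0.004,  0.011, -0.011,  0.049]), 'joint_efforts': array([ 0.0000e+00, -5.2039e+01,  4.6479e+01,  1.7000e-02, -0.0000e+00,
        0.0000e+00]), 'ee_pos': array([0.185, 0.518, 0.242]), 'tcp_rot': array([-1.79926e+02,  1.00000e-03,  1.60305e+02]), 'wrist_force': array([ 0.877, -0.32 ,  0.224]), 'torque': array([ 0.008,  0.019, -0.011]), 'grasp_force': np.float64(0.0), 'opening': np.float64(0.085)}
top {'frame': (400, 640, 3), 'mtx': [[472.8318, 0.0, 317.468], [0.0, 472.8318, 196.4736], [0.0, 0.0, 1.0]], 'view': [[-0.023, -0.9993, -0.0291, -0.0335], [0.9966, -0.0252, 0.078, -0.5026], [-0.0787, -0.0272, 0.9965, -1.3836], [0.0, 0.0, 0.0, 1.0]]}
side {'frame': (400, 640, 3), 'mtx': [[362.689, 0.0, 313.8655], [0.0, 362.689, 197.2167], [0.0, 0.0, 1.0]], 'view': [[-0.8058, -0.5921, 0.0071, 0.3663], [0.3987, -0.5337, 0.7458, -0.2933], [-0.4378, 0.6038, 0.6662, -0.6184], [0.0, 0.0, 0.0, 1.0]]}
wrist {'frame': (400, 640, 3), 'mtx': [[355.1953, 0.0, 319.4171], [0.0, 355.1953, 195.7908], [0.0, 0.0, 1.0]], 'T_tool_cam': [[-0.0002, 0.9653, 0.2612, 0.067], [1.0, 0.0001, 0.0005, -0.0007], [0.0005, 0.2612, -0.9653, -0.1314], [0.0, 0.0, 0.0, 1.0]]}
```

View pics/top0.png

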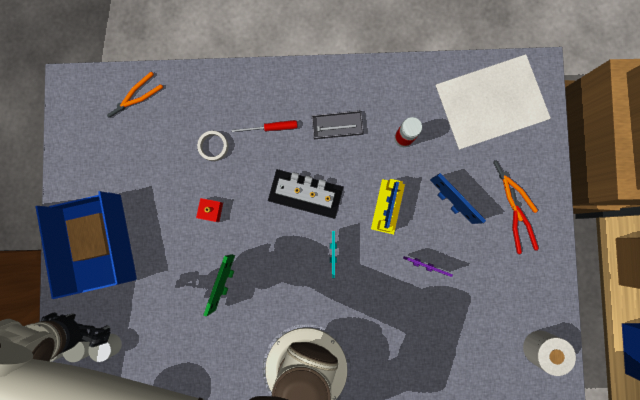

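View pics/side0.png

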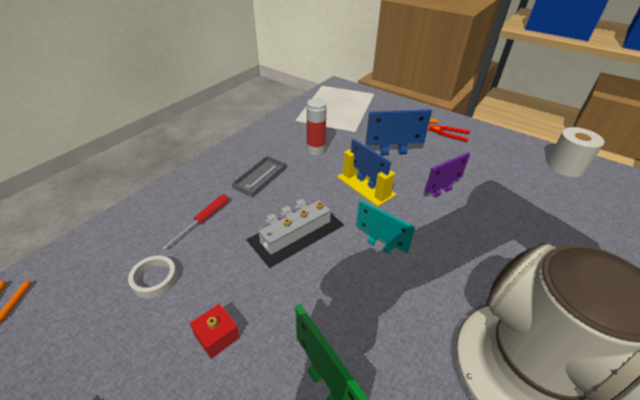

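The top view shows the spare on the red block at (207,210). The jamb is at (306,192) with its knuckles up (+x), and screws show at about (297,189), (312,194) and (328,198), so the empty hole is at about (281,188). The yellow stand with the blue leaf is at (388,207). The side view agrees.

```bash
cat > h.py <<'E'
import numpy as np,cv2
from scipy.spatial.transform import Rotation as R
F=np.diag([1,-1,-1.])
def view(c,o=None):
    if "view" in c: return c["view"]
    T=np.eye(4);T[:3,:3]=R.from_euler("xyz",o["tcp_rot"],degrees=True).as_matrix();T[:3,3]=o["ee_pos"]
    return np.linalg.inv(T@c["T_tool_cam"])
def ray(c,V,uv):
    uv=np.atleast_2d(uv).astype(float)
    d=np.c_[(uv-c["mtx"][:2,2])/c["mtx"][0,0],np.ones(len(uv))]@F
    return -V[:3,:3].T@V[:3,3], d@V[:3,:3]
def plane(c,V,uv,z):
    p,d=ray(c,V,uv); return p+d*((z-p[2])/d[:,2])[:,None]
def proj(c,V,P):
    P=np.atleast_2d(P);q=(P@V[:3,:3].T+V[:3,3])@F@c["mtx"].T; return q[:,:2]/q[:,2:]
def blobs(m,amin=8):
    n,_,s,ce=cv2.connectedComponentsWithStats(m.astype(np.uint8)); return [(s[i,4],ce[i]) for i in range(1,n) if s[i,4]>=amin]
E
python3 - <<'E'
from h import *;import pickle
c=pickle.load(open("c0.pkl","rb"))["top"];V=c["view"]
h=cv2.cvtColor(c["frame"],cv2.COLOR_RGB2HSV);H,S,Vv=h[...,0],h[...,1],h[...,2]
roi=np.zeros(H.shape,bool);roi[150:260,180:420]=1
for n,m,z in(("brass",(H>10)&(H<25)&(S>90)&(Vv>60),.054),("red",((H<8)|(H>172))&(S>120),.042),("yel",(H>25)&(H<35)&(S>150),.08),("blue",(H>100)&(H<125)&(S>120),.11)):
    for a,ce in blobs(m&roi,5): print(n,a,ce.round(1),plane(c,V,ce,z).round(4))
print(plane(c,V,[[281,188],[306,192]],.042))
E
```

```text
brass 6 [398.2 189.2] [[ 0.5142 -0.2796  0.054 ]]
brass 22 [296.7 190. ] [[0.5193 0.0131 0.054 ]]
brass 22 [311.8 194. ] [[ 0.5065 -0.0304  0.054 ]]
brass 23 [327.3 198. ] [[ 0.4938 -0.0749  0.054 ]]
brass 25 [207.  209.3] [[0.4697 0.2755 0.054 ]]
red 459 [209.4 209.7] [[0.4689 0.2714 0.042 ]]
yel 601 [381.8 209.6] [[ 0.4553 -0.2279  0.08  ]]
yel 62 [392.2 182.9] [[ 0.53   -0.2597  0.08  ]]
yel 10 [394.8 204.2] [[ 0.4695 -0.2649  0.08  ]]
blue 233 [390.6 204.5] [[ 0.4672 -0.2494  0.11  ]]
[[ 0.52747558  0.06000532  0.042     ]
 [ 0.51384631 -0.01302813  0.042     ]]
```

Call:
carry_out(
  plan=[
    {"travel": [0.95,-0.8,-0.1],"angular": [0,0,-1],"grip": 0},
    {"travel": [0.95,-0.8,-0.1],"angular": [0,0,-1],"grip": 0},
    {"travel": [0.95,-0.8,-0.1],"angular": [0,0,-1],"grip": 0},
    {"travel": [0.95,-0.8,-0.1],"angular": [0,0,-1],"grip": 0},
    {"travel": [0.95,-0.8,-0.1],"angular": [0,0,-1],"grip": 0},
    {"travel": [0.95,-0.8,-0.1],"angular": [0,0,-1],"grip": 0},
    {"travel": [0.95,-0.8,-0.1],"angular": [0,0,-1],"grip": 0},
    {"travel": [0.95,-0.8,-0.1],"angular": [0,0,-1],"grip": 0},
  ],
  grip_force=40,
)

```text
time: 0.82
ee_pos: [0.4407, 0.3021, 0.2153]
tcp_rot: [-180.0, -0.0, 131.7]
wrist_force: [0.0, 0.3, -0.8]
opening: 0.0429
grasp_force: 0.0
```

Call:
carry_out(
  plan=[
    {"travel": [0.1,-0.1,0],"angular": [0,0,-1],"grip": 0},
    {"travel": [0.1,-0.1,0],"angular": [0,0,-1],"grip": 0},
    {"travel": [0.1,-0.1,0],"angular": [0,0,-1],"grip": 0},
    {"travel": [0.1,-0.1,0],"angular": [0,0,-1],"grip": 0},
    {"travel": [0.1,-0.1,0],"angular": [0,0,-1],"grip": 0},
  ],
)

```text
time: 1.23
ee_pos: [0.4697, 0.2733, 0.2152]
tcp_rot: [-180.0, 0.0, 102.6]
wrist_force: [-0.5, -0.2, 0.6]
opening: 0.0426
grasp_force: 0.0
```

Call:
carry_out(
  plan=[
    {"travel": [0,0,-0.05],"angular": [0,0,-1],"grip": 0},
    {"travel": [0,0,-0.05],"angular": [0,0,-1],"grip": 0},
    {"travel": [0,0,-0.05],"angular": [0,0,-1],"grip": 0},
    {"travel": [0,0,-0.05],"angular": [0,0,-1],"grip": 0},
    {"travel": [0,0,-0.05],"angular": [0,0,-1],"grip": 0},
    {"travel": [0,0,-0.05],"angular": [0,0,-1],"grip": 0},
  ],
)

```text
time: 1.73
ee_pos: [0.4694, 0.2739, 0.2004]
tcp_rot: [-180.0, 0.0, 74.8]
wrist_force: [0.3, -0.5, 0.2]
opening: 0.043
grasp_force: 0.0
```

```bash
cat > wr.py <<'E'
from h import *;import sys
from workcell import monitor,cams
o=monitor.get_obs();c=cams.camera("wrist");V=view(c,o);im=c["frame"]
np.savez(f"pics/{sys.argv[1]}.npz",frame=im,mtx=c["mtx"],V=V)
cv2.imwrite(f"pics/{sys.argv[1]}.png",im[:,:,::-1])
print("t",o["time"],o["ee_pos"].round(4),o["tcp_rot"].round(2),o["opening"])
h=cv2.cvtColor(im,cv2.COLOR_RGB2HSV);H,S,v=[h[...,i] for i in range(3)]
for n,m,z in(("brass",(H>10)&(H<27)&(S>90)&(v>60),.054),("red",((H<8)|(H>172))&(S>120),.042),("yel",(H>25)&(H<35)&(S>150),.08),("blue",(H>100)&(H<125)&(S>120),.118)):
    for a,ce in blobs(m,60): print(n,a,ce.round(1),plane(c,V,ce,z).round(4))
E
python3 wr.py w1
```

```text
t 1.7333 [0.4694 0.2739 0.2004] [-1.7999e+02  1.0000e-02  7.4770e+01] 0.04301653060707832
brass 283 [320.9 179.6] [[0.4703 0.2773 0.054 ]]
red 5068 [320.7 174. ] [[0.4708 0.2793 0.042 ]]
red 2720 [613.8 308.1] [[0.6991 0.0862 0.042 ]]
```

View pics/w1.png

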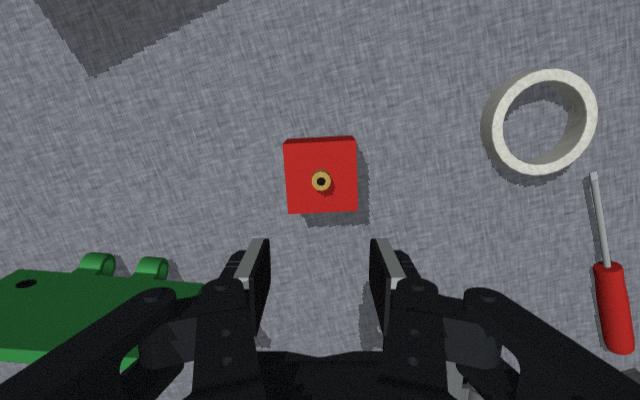

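The wrist view shows the spare's head at (321,180), centred on the red block. The green look-alike is lower left, clear of the descent.

Call:
carry_out(
  plan=[
    {"travel": [0.003,0.011,-0.13],"angular": [0,0,0],"grip": 0},
    {"travel": [0.003,0.011,-0.26],"angular": [0,0,0],"grip": 0},
    {"travel": [0.003,0.011,-0.36],"angular": [0,0,0],"grip": 0},
    {"travel": [0.003,0.011,-0.42],"angular": [0,0,0],"grip": 0},
    {"travel": [0.003,0.011,-0.46],"angular": [0,0,0],"grip": 0},
    {"travel": [0.003,0.011,-0.478],"angular": [0,0,0],"grip": 0},
    {"travel": [0.003,0.011,-0.478],"angular": [0,0,0],"grip": 0},
    {"travel": [0.003,0.011,-0.478],"angular": [0,0,0],"grip": 0},
  ],
  grip_force=40,
)

```text
time: 2.45
ee_pos: [0.471, 0.2774, 0.0584]
tcp_rot: [179.9, -0.1, 74.4]
wrist_force: [0.3, 0.0, 0.2]
opening: 0.0427
grasp_force: 0.0
```

Call:
carry_out(
  plan=[
    {"travel": [0,0,0],"angular": [0,0,0],"grip": -1},
    {"travel": [0,0,0],"angular": [0,0,0],"grip": -1},
    {"travel": [0,0,0],"angular": [0,0,0],"grip": -1},
    {"travel": [0,0,0],"angular": [0,0,0],"grip": -1},
    {"travel": [0,0,0],"angular": [0,0,0],"grip": -1},
    {"travel": [0,0,0],"angular": [0,0,0],"grip": -1},
    {"travel": [0,0,0],"angular": [0,0,0],"grip": -1},
    {"travel": [0,0,0],"angular": [0,0,0],"grip": -1},
  ],
  grip_force=40,
)

```text
time: 3.12
ee_pos: [0.4711, 0.2775, 0.0586]
tcp_rot: [179.9, -0.1, 74.4]
wrist_force: [-0.9, -0.3, 5.1]
opening: 0.0128
grasp_force: 39.0
```

```bash
python3 wr.py w2; python3 -c "
import cv2;i=cv2.imread('pics/w2.png');cv2.imwrite('pics/w2c.png',cv2.resize(i[120:320,200:440],None,fx=3,fy=3))"
```

```text
t 3.1167 [0.4711 0.2775 0.0586] [ 1.7991e+02 -1.0000e-01  7.4370e+01] 0.012811786821104947
brass 1021 [319.6 258.7] [[0.4705 0.2791 0.054 ]]
red 10526 [319.4 211.7] [[0.475  0.2953 0.042 ]]
red 1081 [319.  295.7] [[0.4637 0.2557 0.042 ]]
```

View pics/w2c.png

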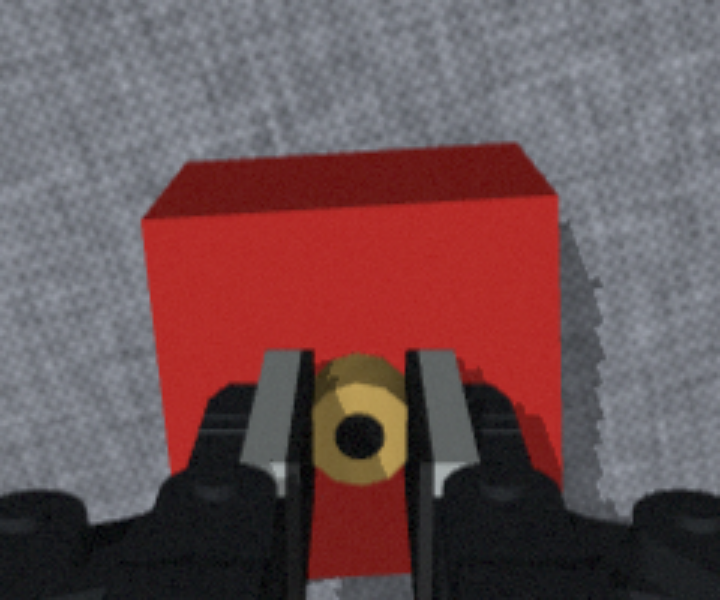

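The head sits squarely between the pads, with the socket at about (320,266) in the full frame. Next I lift and go over the empty hole.

Call:
carry_out(
  plan=[
    {"travel": [0,0,0.05],"angular": [0,0,0],"grip": -1},
    {"travel": [0,0,0.15],"angular": [0,0,0],"grip": -1},
    {"travel": [0,0,0.28],"angular": [0,0,0],"grip": -1},
    {"travel": [0,0,0.4],"angular": [0,0,0],"grip": -1},
    {"travel": [0,0,0.475],"angular": [0,0,0],"grip": -1},
  ],
  grip_force=40,
)

```text
time: 3.58
ee_pos: [0.4709, 0.2774, 0.204]
tcp_rot: [179.8, -0.2, 74.4]
wrist_force: [1.3, 0.7, -0.6]
opening: 0.0129
grasp_force: 39.3
```

Call:
carry_out(
  plan=[
    {"travel": [0.203,-0.735,0],"angular": [0,0,0],"grip": -1},
    {"travel": [0.203,-0.735,0],"angular": [0,0,0],"grip": -1},
    {"travel": [0.203,-0.735,0],"angular": [0,0,0],"grip": -1},
    {"travel": [0.203,-0.735,0],"angular": [0,0,0],"grip": -1},
    {"travel": [0.203,-0.735,0],"angular": [0,0,0],"grip": -1},
    {"travel": [0.203,-0.735,0],"angular": [0,0,0],"grip": -1},
    {"travel": [0.203,-0.735,0],"angular": [0,0,0],"grip": -1},
    {"travel": [0.203,-0.735,0],"angular": [0,0,0],"grip": -1},
  ],
)

```text
time: 4.25
ee_pos: [0.5315, 0.0555, 0.1999]
tcp_rot: [180.0, -0.0, 74.2]
wrist_force: [-0.5, 0.3, -0.2]
opening: 0.013
grasp_force: 39.3
```

```bash
python3 wr.py w3
```

```text
t 4.25 [0.5315 0.0555 0.1999] [ 1.7999e+02 -1.0000e-02  7.4220e+01] 0.013038084115005772
brass 1407 [319.9 256.5] [[ 0.5137 -0.0051  0.054 ]]
brass 273 [319.9 326.7] [[ 0.4951 -0.071   0.054 ]]
red 3813 [527.5 108.3] [[0.7048 0.0675 0.042 ]]
```

View pics/w3.png

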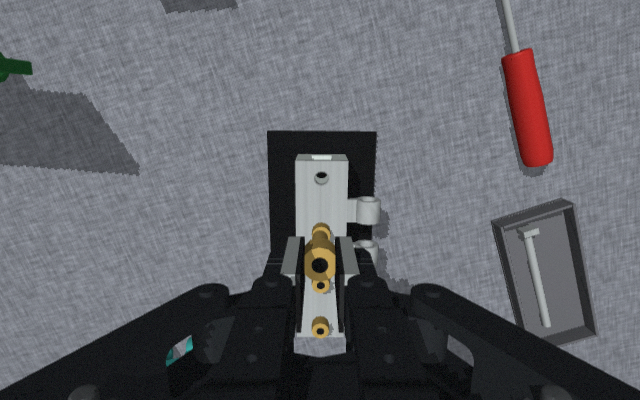

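The empty hole is at about (321,178) on the leaf. The gripped screw is upright at (320,262).

```bash
python3 - <<'E'
from h import *
def L(n):
    d=np.load(f"pics/{n}.npz");return d,d["V"]
c,V=L("w3");g=cv2.cvtColor(c["frame"],cv2.COLOR_RGB2GRAY)
print(g[168:189,308:334])
c2,V2=L("w2");g2=cv2.cvtColor(c2["frame"],cv2.COLOR_RGB2GRAY)
m=np.zeros(g2.shape,bool);m[254:277,308:332]=g2[254:277,308:332]<50
for a,ce in blobs(m,20):print("socket w2",a,ce,plane(c2,V2,ce,.054))
m=np.zeros(g.shape,bool);m[250:280,308:332]=g[250:280,308:332]<50
for a,ce in blobs(m,20):print("socket w3",a,ce,plane(c,V,ce,.1959))
c1,V1=L("w1");g1=cv2.cvtColor(c1["frame"],cv2.COLOR_RGB2GRAY)
m=np.zeros(g.shape,bool);m[172:190,312:330]=g1[172:190,312:330]<50
for a,ce in blobs(m,5):print("socket w1",a,ce,plane(c1,V1,ce,.054))
E
```

```text
[[172 177 173 172 171 173 174 176 170 169 171 170 167 171 177 175 176 172
  169 175 173 171 172 173 175 177]
 [174 173 175 173 173 169 173 174 173 169 174 170 167 170 174 175 173 172
  172 173 174 169 173 174 176 178]
 [173 174 175 172 170 173 173 174 170 171 171 170 169 170 175 175 173 171
  173 175 172 169 171 171 178 178]
 [178 176 171 174 171 172 170 175 170 168 154 151 133 136 141 147 149 165
  170 174 174 172 171 168 174 174]
 [174 174 170 171 173 172 174 176 168 146  99  91  66  65  69  87  92 138
  158 172 173 173 171 173 177 177]
 [173 177 175 172 171 172 172 163 134  94  36  34  24  14  23  20  34  72
  121 161 175 170 171 173 176 177]
 [174 176 174 174 171 168 171 137  82  39  12  16  16  21  20  17  18  22
   68 143 161 169 171 174 176 176]
 [176 176 174 173 175 172 164 125  74  24  21  11  18  14  13  16   9  23
   59 141 146 170 170 171 176 178]
 [172 178 174 174 175 169 142 135 126  37  20  17  19  18  19  17  16  59
  125 144 147 165 171 174 175 176]
 [172 177 174 173 176 170 132 143 143 121  94  43  15  13  19  46  74 126
  145 142 147 160 172 174 178 179]
 [175 175 
[... 725 characters left out ...]
69 174 170 171 175 176 176]
 [177 176 176 173 173 173 173 176 172 165 159 150 141 141 150 155 168 166
  172 174 172 170 171 175 174 176]
 [175 174 176 175 175 173 175 173 172 170 170 166 162 161 171 170 170 172
  173 173 175 171 172 171 178 179]
 [173 178 175 174 176 173 176 173 172 171 174 169 164 169 173 173 171 169
  173 176 171 170 172 174 177 178]
 [175 177 174 174 175 170 175 174 171 170 171 166 165 170 172 173 175 171
  173 171 171 171 174 174 177 179]]
socket w2 181 [319.20441989 265.24309392] [[0.46958182 0.27629894 0.054     ]]
socket w3 179 [319.24581006 265.06703911] [[0.53013196 0.054657   0.1959    ]]
socket w1 45 [320.55555556 181.06666667] [[0.46974635 0.27618464 0.054     ]]
```

```bash
python3 - <<'E'
from h import *
c=np.load("pics/w3.npz");V=c["V"];g=cv2.cvtColor(c["frame"],cv2.COLOR_RGB2GRAY)
m=np.zeros(g.shape,np.uint8);m[168:189,308:334]=g[168:189,308:334]<152
ct=max(cv2.findContours(m,0,1)[0],key=len);e=cv2.fitEllipse(ct);print(e,plane(c,V,e[0],.042))
# plate edges at several rows
for r in (165,175,185,195,205,215): 
    x=np.where(g[r,270:350]>150)[0]+270;P=plane(c,V,[[x.min()-.5,r],[x[x<350].max()+.5,r]],.042);print(r,x.min(),x.max(),P[:,:2].round(4).tolist())
E
```

```text
((320.9463806152344, 177.8729248046875), (13.762837409973145, 14.590107917785645), 50.845516204833984) [[0.53236974 0.05780197 0.042     ]]
165 296 347 [[0.5151, 0.074], [0.5564, 0.0623]]
175 296 347 [[0.5127, 0.0659], [0.5543, 0.0541]]
185 296 347 [[0.5102, 0.0577], [0.5521, 0.0459]]
195 296 346 [[0.5077, 0.0494], [0.5491, 0.0377]]
205 296 349 [[0.5052, 0.041], [0.5493, 0.0285]]
215 296 349 [[0.5026, 0.0324], [0.5471, 0.0199]]
```

Call:
carry_out(
  plan=[
    {"travel": [0.008,0.012,-0.12],"angular": [0,0,0],"grip": -1},
    {"travel": [0.008,0.012,-0.24],"angular": [0,0,0],"grip": -1},
    {"travel": [0.008,0.012,-0.32],"angular": [0,0,0],"grip": -1},
    {"travel": [0.008,0.012,-0.36],"angular": [0,0,0],"grip": -1},
    {"travel": [0.008,0.012,-0.36],"angular": [0,0,0],"grip": -1},
    {"travel": [0.008,0.012,-0.36],"angular": [0,0,0],"grip": -1},
  ],
)

```text
time: 4.8
ee_pos: [0.5338, 0.061, 0.0924]
tcp_rot: [180.0, -0.0, 74.4]
wrist_force: [1.2, 0.3, 0.5]
opening: 0.0133
grasp_force: 39.3
```

Call:
carry_out(
  plan=[
    {"travel": [0,-0.006,-0.01],"angular": [0,0,0],"grip": -1},
    {"travel": [0,-0.006,-0.025],"angular": [0,0,0],"grip": -1},
    {"travel": [0,-0.006,-0.04],"angular": [0,0,0],"grip": -1},
    {"travel": [0,-0.006,-0.055],"angular": [0,0,0],"grip": -1},
    {"travel": [0,-0.006,-0.07],"angular": [0,0,0],"grip": -1},
    {"travel": [0,-0.006,-0.08],"angular": [0,0,0],"grip": -1},
  ],
)

```text
time: 5.3
ee_pos: [0.5336, 0.0583, 0.067]
tcp_rot: [-180.0, 0.0, 74.3]
wrist_force: [-1.0, 0.8, -0.1]
opening: 0.0127
grasp_force: 39.3
```

Call:
carry_out(
  plan=[
    {"travel": [0,0.001,-0.01],"angular": [0,0,0],"grip": -1},
    {"travel": [0,0.001,-0.02],"angular": [0,0,0],"grip": -1},
    {"travel": [0,0.001,-0.026],"angular": [0,0,0],"grip": -1},
    {"travel": [0,0.001,-0.026],"angular": [0,0,0],"grip": -1},
    {"travel": [0,0.001,-0.026],"angular": [0,0,0],"grip": -1},
  ],
)

```text
time: 5.72
ee_pos: [0.5337, 0.0587, 0.0598]
tcp_rot: [-180.0, 0.0, 74.4]
wrist_force: [-0.8, 0.4, 0.3]
opening: 0.0132
grasp_force: 39.3
```

Release slightly, so it drops the last millimetre, then raise and look.

Call:
carry_out(
  plan=[
    {"travel": [0,0,-0.003],"angular": [0,0,0],"grip": -0.4},
    {"travel": [0,0,-0.003],"angular": [0,0,0],"grip": -0.4},
    {"travel": [0,0,-0.003],"angular": [0,0,0],"grip": -0.4},
    {"travel": [0,0,0.05],"angular": [0,0,0],"grip": -0.4},
    {"travel": [0,0,0.15],"angular": [0,0,0],"grip": -0.4},
    {"travel": [0,0,0.28],"angular": [0,0,0],"grip": -0.4},
    {"travel": [0,0,0.4],"angular": [0,0,0],"grip": -0.2},
    {"travel": [0,0,0.47],"angular": [0,0,0],"grip": 0},
  ],
)

```text
time: 6.38
ee_pos: [0.5344, 0.0588, 0.2052]
tcp_rot: [179.8, -0.1, 74.4]
wrist_force: [0.7, -0.2, 0.5]
opening: 0.0424
grasp_force: 0.0
```

Call:
carry_out(
  plan=[
    {"travel": [-0.03,-0.12,0.1],"angular": [0,0,0],"grip": 0.6},
    {"travel": [-0.06,-0.24,0.15],"angular": [0,0,0],"grip": 0.6},
    {"travel": [-0.06,-0.24,0.15],"angular": [0,0,0],"grip": 0.6},
    {"travel": [-0.06,-0.24,0.15],"angular": [0,0,0],"grip": 0.6},
  ],
)

```text
time: 6.72
ee_pos: [0.5159, -0.0149, 0.2476]
tcp_rot: [179.8, -0.0, 74.2]
wrist_force: [-0.1, 1.2, 0.2]
opening: 0.0684
grasp_force: 0.0
```

```bash
python3 wr.py w4
```

```text
t 6.7167 [ 0.5159 -0.0149  0.2476] [ 1.7983e+02 -3.0000e-02  7.4200e+01] 0.06839883886332367
brass 209 [315.7  89.4] [[0.5324 0.0574 0.054 ]]
brass 193 [315.8 141.7] [[0.52   0.0135 0.054 ]]
brass 196 [315.5 189.7] [[ 0.5073 -0.0298  0.054 ]]
brass 201 [315.3 234.5] [[ 0.4946 -0.0731  0.054 ]]
brass 978 [372.5 340. ] [[ 0.5203 -0.2051  0.054 ]]
brass 149 [288.7 349. ] [[ 0.431  -0.1914  0.054 ]]
red 2581 [507.4  40.7] [[0.706  0.0513 0.042 ]]
red 284 [506.2 387.1] [[ 0.6532 -0.3182  0.042 ]]
yel 1919 [323.4 342.2] [[ 0.4743 -0.1741  0.08  ]]
```

View pics/w4.png

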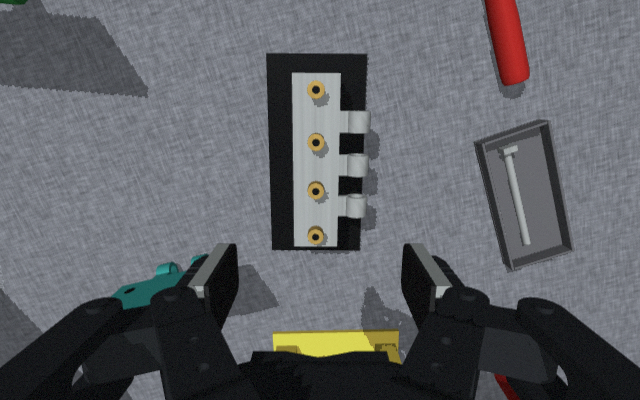

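All four screws are seated in a straight row: (316,89), (316,142), (316,190) and (315,235). The turquoise decoy is lower left and the stand is at the bottom edge. I'll measure the knuckles from this frame while going over to the stand.

Call:
carry_out(
  plan=[
    {"travel": [-0.16,-0.78,0],"angular": [0,0,-1],"grip": 0.2},
    {"travel": [-0.16,-0.78,0],"angular": [0,0,-1],"grip": 0.2},
    {"travel": [-0.16,-0.78,0],"angular": [0,0,-1],"grip": 0.2},
    {"travel": [-0.16,-0.78,0],"angular": [0,0,-1],"grip": 0.2},
    {"travel": [-0.16,-0.78,0],"angular": [0,0,-1],"grip": 0.2},
    {"travel": [-0.16,-0.78,0],"angular": [0,0,-1],"grip": 0.2},
    {"travel": [-0.16,-0.78,0],"angular": [0,0,-1],"grip": 0.2},
  ],
)

```text
time: 7.35
ee_pos: [0.4669, -0.2507, 0.244]
tcp_rot: [-179.9, 0.1, 45.5]
wrist_force: [0.6, -0.1, 0.1]
opening: 0.051
grasp_force: 0.0
```

Call:
carry_out(
  plan=[
    {"travel": [0,0,0],"angular": [0,0,-1],"grip": 0.2},
    {"travel": [0,0,0],"angular": [0,0,-1],"grip": 0.2},
    {"travel": [0,0,0],"angular": [0,0,-1],"grip": 0.2},
    {"travel": [0,0,0],"angular": [0,0,-1],"grip": 0.2},
    {"travel": [0,0,0],"angular": [0,0,-1],"grip": 0.2},
  ],
)

```text
time: 7.77
ee_pos: [0.4682, -0.246, 0.2447]
tcp_rot: [-179.9, 0.1, 16.8]
wrist_force: [0.4, 0.1, 0.6]
opening: 0.0511
grasp_force: 0.0
```

Call:
carry_out(
  plan=[
    {"travel": [0,0,0],"angular": [0,0,-1],"grip": 0.2},
    {"travel": [0,0,0],"angular": [0,0,-1],"grip": 0.2},
    {"travel": [0,0,0],"angular": [0,0,-1],"grip": 0.2},
    {"travel": [0,0,0],"angular": [0,0,-1],"grip": 0.2},
    {"travel": [0,0,0],"angular": [0,0,-1],"grip": 0.2},
    {"travel": [0,0,0],"angular": [0,0,-1],"grip": 0.2},
  ],
)

```text
time: 8.27
ee_pos: [0.468, -0.2466, 0.2452]
tcp_rot: [-180.0, 0.0, -11.1]
wrist_force: [0.1, -0.9, -0.3]
opening: 0.0513
grasp_force: 0.0
```

```bash
python3 wr.py w5
```

```text
t 8.2667 [ 0.468  -0.2466  0.2452] [-1.7998e+02  5.0000e-02 -1.1140e+01] 0.05127267654230933
brass 3213 [347.5 158.3] [[ 0.4756 -0.2748  0.054 ]]
brass 305 [ 37.5 170.4] [[0.5198 0.0079 0.054 ]]
brass 281 [ 87.1 174.5] [[ 0.5073 -0.0356  0.054 ]]
brass 255 [136.1 178.7] [[ 0.4947 -0.0789  0.054 ]]
brass 363 [312.7 214.6] [[ 0.4287 -0.2328  0.054 ]]
yel 101 [331.5  89.7] [[ 0.537  -0.2706  0.08  ]]
yel 87 [341.1 156. ] [[ 0.4831 -0.2686  0.08  ]]
yel 281 [309.9 238.2] [[ 0.4157 -0.2281  0.08  ]]
yel 88 [348.  225.5] [[ 0.421  -0.2636  0.08  ]]
yel 137 [336.  248.2] [[ 0.4016 -0.2492  0.08  ]]
blue 13859 [545.3 112.7] [[ 0.4917 -0.4151  0.118 ]]
blue 2171 [327.  177.3] [[ 0.4756 -0.2544  0.118 ]]
```

View pics/w5.png

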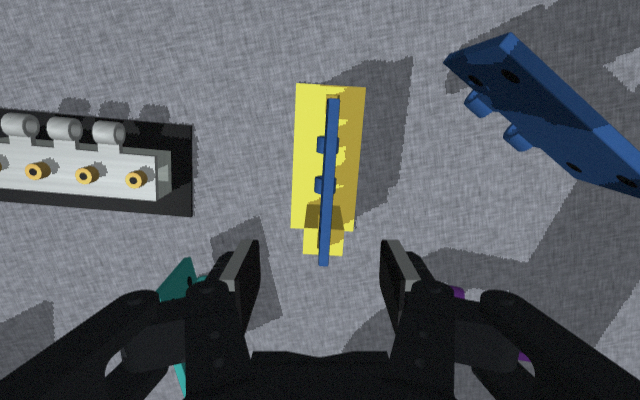

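The leaf's top edge runs from about (333,98) to (323,265) in the stand. The larger blue decoy is to the right.

```bash
cat > lf.py <<'E'
from h import *;import sys
n,z=sys.argv[1],float(sys.argv[2]);c=np.load(f"pics/{n}.npz");V=c["V"]
h=cv2.cvtColor(c["frame"],cv2.COLOR_RGB2HSV);m=(h[...,0]>100)&(h[...,0]<125)&(h[...,1]>100);m[:,400:]=0;m[:,:260]=0
lo,hi=[],[]
rows=[r for r in range(400) if m[r].sum()>=5]; print(rows[0],rows[-1])
for r in rows[::15]:
    x=np.where(m[r])[0];print(r,x.min(),x.max(),h[r,x.min():x.max()+1,2].tolist())
E
python3 lf.py w5 .118
python3 - <<'E'
from h import *
c=np.load("pics/w4.npz");V=c["V"];g=cv2.cvtColor(c["frame"],cv2.COLOR_RGB2GRAY)
for r in range(106,222,2): print(r,g[r,338:376:2].tolist())
E
```

```text
99 398
99 328 338 [83, 130, 143, 144, 143, 142, 139, 134, 130, 128, 122]
114 326 338 [76, 80, 126, 145, 142, 144, 143, 145, 146, 145, 145, 143, 123]
129 326 337 [59, 127, 151, 149, 147, 148, 149, 146, 143, 147, 146, 117]
144 317 337 [96, 116, 120, 124, 136, 139, 139, 76, 78, 124, 150, 146, 147, 144, 146, 143, 146, 147, 144, 118, 82]
159 324 334 [83, 113, 144, 147, 146, 142, 146, 145, 142, 145, 146]
174 323 334 [82, 110, 147, 146, 147, 146, 146, 141, 142, 144, 143, 107]
189 315 334 [114, 123, 129, 134, 144, 143, 95, 76, 108, 149, 146, 148, 146, 149, 147, 145, 146, 146, 104, 83]
204 321 331 [80, 107, 148, 150, 148, 150, 149, 147, 147, 149, 144]
219 320 330 [81, 100, 145, 149, 147, 148, 150, 146, 148, 148, 142]
234 319 329 [59, 97, 146, 153, 151, 149, 153, 150, 147, 146, 143]
249 319 384 [93, 146, 152, 148, 149, 152, 146, 149, 150, 143, 140, 226, 226, 227, 227, 229, 226, 227, 227, 226, 228, 227, 225, 210, 137, 146, 146, 134, 131, 142, 145, 140, 150, 152, 139, 139, 136, 141, 139, 139, 136, 150, 158, 155, 153, 151, 156, 146, 141, 142, 146, 151, 161, 160, 153, 157, 161, 152, 143, 154, 141,
[... 6001 characters left out ...]
, 144, 160, 168, 171, 175, 165, 156, 152, 124, 84, 88, 91, 100, 130]
208 [163, 164, 161, 168, 126, 141, 159, 171, 173, 175, 166, 159, 143, 122, 83, 88, 94, 86, 106]
210 [165, 167, 163, 167, 127, 145, 159, 167, 172, 171, 170, 157, 144, 113, 75, 82, 87, 82, 79]
212 [165, 164, 162, 169, 128, 150, 157, 167, 172, 173, 169, 158, 144, 111, 75, 82, 84, 82, 81]
214 [166, 165, 163, 168, 131, 147, 162, 168, 167, 175, 168, 157, 141, 112, 79, 80, 87, 92, 84]
216 [71, 73, 69, 74, 60, 122, 164, 165, 166, 169, 163, 155, 142, 100, 86, 82, 85, 88, 77]
218 [18, 8, 20, 10, 16, 20, 28, 60, 73, 93, 67, 50, 86, 82, 83, 79, 82, 83, 83]
220 [14, 19, 14, 11, 14, 13, 10, 13, 15, 13, 13, 29, 81, 84, 89, 88, 83, 82, 82]
```

```bash
python3 - <<'E'
from h import *
c=np.load("pics/w4.npz");V=c["V"]
P=plane(c,V,[[358,r] for r in(110.9,133,157,176.7,198.5,217.7)],.05)
t=np.radians(-16.15);X=np.array([np.cos(t),np.sin(t)]);Y=np.array([-X[1],X[0]])
O=np.array([.5133,-.0083]);print(np.c_[(P[:,:2]-O)@X,(P[:,:2]-O)@Y].round(4))
print("bore", (O+.04*X).round(4))
c=np.load("pics/w5.npz");V=c["V"]
h=cv2.cvtColor(c["frame"],cv2.COLOR_RGB2HSV)
m=(h[...,0]>100)&(h[...,0]<125)&(h[...,1]>100)&(h[...,2]>128)
pts=[]
for r in range(90,275):
    x=np.where(m[r,317:342])[0]+317
    if r%6==0: print(r,x.min() if len(x) else None,x.max() if len(x) else None,end="; ")
    # contiguous run ending at the right
    if len(x)>6:
        run=x[::-1];k=1
        while k<len(run) and run[k-1]-run[k]==1:k+=1
        run=run[:k]
        if 8<=k<=11: pts.append([run.mean(),r])
pts=np.array(pts);print("\n",len(pts),pts[0],pts[-1])
P=plane(c,V,pts,.118)[:,:2];vx,vy,_,_=cv2.fitLine(P.astype(np.float32),cv2.DIST_HUBER,0,.001,.001).ravel();print("dir",vx,vy,np.degrees(np.arctan2(vy,vx)))
print("ends",P[[0,-1]],"mid",P[[0,-1]].mean(0),"len",np.linalg.norm(P[0]-P[-1]))
E
```

```text
[[ 0.0383  0.0502]
 [ 0.0389  0.0305]
 [ 0.0397  0.0084]
 [ 0.0403 -0.0104]
 [ 0.0411 -0.0318]
 [ 0.0417 -0.0513]]
bore [ 0.5517 -0.0194]
90 None None; 96 None None; 102 329 338; 108 329 338; 114 329 337; 120 328 337; 126 328 336; 132 327 336; 138 327 336; 144 321 335; 150 320 335; 156 326 334; 162 325 334; 168 325 333; 174 325 333; 180 320 333; 186 318 332; 192 317 332; 198 323 331; 204 323 331; 210 322 331; 216 322 330; 222 322 330; 228 321 329; 234 321 329; 240 320 328; 246 320 328; 252 320 328; 258 319 327; 264 319 327; 270 None None; 
 167 [332.5  99. ] [323. 265.]
dir 0.9681472 -0.2503817 -14.5001
ends [[ 0.53009159 -0.26873462]
 [ 0.40612087 -0.23783796]] mid [ 0.46810623 -0.25328629] len 0.12776283902120159
```

Call:
carry_out(
  plan=[
    {"travel": [0,-0.022,-0.1],"angular": [0,0,-0.119],"grip": 0.2},
    {"travel": [0,-0.022,-0.2],"angular": [0,0,-0.119],"grip": 0.2},
    {"travel": [0,-0.022,-0.3],"angular": [0,0,-0.119],"grip": 0.2},
    {"travel": [0,-0.022,-0.38],"angular": [0,0,-0.119],"grip": 0.2},
    {"travel": [0,-0.022,-0.44],"angular": [0,0,-0.119],"grip": 0.2},
    {"travel": [0,-0.022,-0.48],"angular": [0,0,-0.119],"grip": 0.2},
    {"travel": [0,-0.022,-0.5],"angular": [0,0,-0.119],"grip": 0.2},
    {"travel": [0,-0.022,-0.5],"angular": [0,0,-0.119],"grip": 0.2},
  ],
)

```text
time: 8.98
ee_pos: [0.4674, -0.2536, 0.0949]
tcp_rot: [-180.0, 0.1, -14.9]
wrist_force: [-0.0, 0.3, 0.0]
opening: 0.0509
grasp_force: 0.0
```

Call:
carry_out(
  plan=[
    {"travel": [0,0,0],"angular": [0,0,0],"grip": -1},
    {"travel": [0,0,0],"angular": [0,0,0],"grip": -1},
    {"travel": [0,0,0],"angular": [0,0,0],"grip": -1},
    {"travel": [0,0,0],"angular": [0,0,0],"grip": -1},
    {"travel": [0,0,0],"angular": [0,0,0],"grip": -1},
    {"travel": [0,0,0],"angular": [0,0,0],"grip": -1},
    {"travel": [0,0,0],"angular": [0,0,0],"grip": -1},
    {"travel": [0,0,0],"angular": [0,0,0],"grip": -1},
  ],
  grip_force=80,
)

```text
time: 9.65
ee_pos: [0.4684, -0.254, 0.0971]
tcp_rot: [180.0, -0.1, -15.0]
wrist_force: [0.6, 3.0, 6.0]
opening: 0.0071
grasp_force: 78.8
```

Call:
carry_out(
  plan=[
    {"travel": [0,0,0.03],"angular": [0,0,0],"grip": -1},
    {"travel": [0,0,0.08],"angular": [0,0,0],"grip": -1},
    {"travel": [0,0,0.15],"angular": [0,0,0],"grip": -1},
    {"travel": [0,0,0.23],"angular": [0,0,0],"grip": -1},
    {"travel": [0,0,0.31],"angular": [0,0,0],"grip": -1},
    {"travel": [0,0,0.4],"angular": [0,0,0],"grip": -1},
    {"travel": [0,0,0.46],"angular": [0,0,0],"grip": -1},
    {"travel": [0,0,0.5],"angular": [0,0,0],"grip": -1},
  ],
  grip_force=80,
)

```text
time: 10.32
ee_pos: [0.4678, -0.2541, 0.2485]
tcp_rot: [180.0, -0.1, -15.0]
wrist_force: [0.1, 0.9, -3.0]
opening: 0.007
grasp_force: 78.4
```

Call:
carry_out(
  plan=[
    {"travel": [0.04,0.1,0],"angular": [0,0,0.15],"grip": -1},
    {"travel": [0.08,0.2,0],"angular": [0,0,0.3],"grip": -1},
    {"travel": [0.12,0.3,0],"angular": [0,0,0.45],"grip": -1},
    {"travel": [0.16,0.4,0],"angular": [0,0,0.6],"grip": -1},
    {"travel": [0.2,0.5,0],"angular": [0,0,0.75],"grip": -1},
    {"travel": [0.23,0.6,0],"angular": [0,0,0.85],"grip": -1},
    {"travel": [0.26,0.7,0],"angular": [0,0,0.95],"grip": -1},
    {"travel": [0.277,0.78,0],"angular": [0,0,1],"grip": -1},
  ],
)

```text
time: 10.98
ee_pos: [0.5511, -0.0179, 0.2457]
tcp_rot: [-180.0, 0.0, 13.9]
wrist_force: [0.5, -0.7, -3.2]
opening: 0.0072
grasp_force: 78.7
```

Call:
carry_out(
  plan=[
    {"travel": [0,0,0],"angular": [0,0,0.2],"grip": -1},
    {"travel": [0,0,0],"angular": [0,0,0.4],"grip": -1},
    {"travel": [0,0,0],"angular": [0,0,0.6],"grip": -1},
    {"travel": [0,0,0],"angular": [0,0,0.8],"grip": -1},
    {"travel": [0,0,0],"angular": [0,0,1],"grip": -1},
    {"travel": [0,0,0],"angular": [0,0,1],"grip": -1},
  ],
)

```text
time: 11.48
ee_pos: [0.5506, -0.0199, 0.2459]
tcp_rot: [-180.0, 0.0, 42.6]
wrist_force: [-0.2, 0.5, -3.8]
opening: 0.0067
grasp_force: 79.0
```

Call:
carry_out(
  plan=[
    {"travel": [0,0,0],"angular": [0,0,0.2],"grip": -1},
    {"travel": [0,0,0],"angular": [0,0,0.4],"grip": -1},
    {"travel": [0,0,0],"angular": [0,0,0.6],"grip": -1},
    {"travel": [0,0,0],"angular": [0,0,0.8],"grip": -1},
    {"travel": [0,0,0],"angular": [0,0,1],"grip": -1},
    {"travel": [0,0,0],"angular": [0,0,1],"grip": -1},
  ],
)

```text
time: 11.98
ee_pos: [0.5507, -0.02, 0.2458]
tcp_rot: [-180.0, 0.0, 71.0]
wrist_force: [0.4, 0.8, -3.7]
opening: 0.0068
grasp_force: 79.0
```

Call:
carry_out(
  plan=[
    {"travel": [0,0,-0.05],"angular": [0,0,0.1],"grip": -1},
    {"travel": [0,0,-0.1],"angular": [0,0,0.1],"grip": -1},
    {"travel": [0,0,-0.1],"angular": [0,0,0.1],"grip": -1},
    {"travel": [0,0,-0.1],"angular": [0,0,0.1],"grip": -1},
  ],
)

```text
time: 12.32
ee_pos: [0.5503, -0.0199, 0.2154]
tcp_rot: [-179.9, 0.0, 73.6]
wrist_force: [0.2, 0.5, -3.2]
opening: 0.0069
grasp_force: 78.9
```

```bash
python3 wr.py w6; python3 - <<'E'
from workcell import cams;import cv2,numpy as np
for n in("top","side"):
    c=cams.camera(n);np.savez(f"pics/{n}6.npz",frame=c["frame"],mtx=c["mtx"],V=c["view"])
E
```

```text
t 12.3167 [ 0.5503 -0.0199  0.2154] [-1.7991e+02  3.0000e-02  7.3580e+01] 0.006864001677113014
brass 264 [272.6  94.5] [[0.5329 0.0573 0.054 ]]
brass 249 [274.9 151.6] [[0.5205 0.0137 0.054 ]]
brass 245 [277.  203.9] [[ 0.508  -0.0297  0.054 ]]
brass 142 [276.2 249.9] [[ 0.4939 -0.0701  0.054 ]]
red 2840 [487.2  41.1] [[0.708  0.0483 0.042 ]]
blue 6315 [319.2 219.9] [[ 0.5451 -0.0327  0.118 ]]
```

View pics/w6.png

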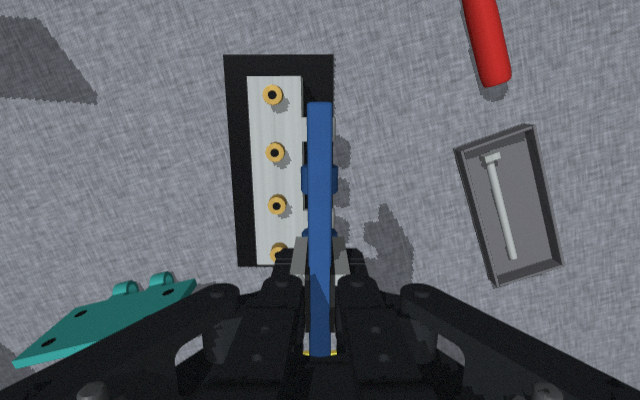

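```bash
cat > m.py <<'E'
from h import *;import sys
n=sys.argv[1];ztop=float(sys.argv[2]);c=np.load(f"pics/{n}.npz");V=c["V"]
h=cv2.cvtColor(c["frame"],cv2.COLOR_RGB2HSV);m=(h[...,0]>100)&(h[...,0]<125)&(h[...,1]>90)&(h[...,2]>60)
L=[]
for r in list(range(95,110))+list(range(115,375,20))+list(range(345,362)):
    x=np.where(m[r,295:345])[0]+295
    if len(x)>5: L.append((r,int(x.min()),int(x.max()),int(np.median(h[r,x,2]))))
print(L)
E
python3 m.py w6 .2363
python3 - <<'E'
from h import *
c=np.load("pics/w6.npz");V=c["V"]
for z in(.2363,):
    P=plane(c,V,[[319.5,102],[319.5,355]],z);print(P,np.linalg.norm(P[0]-P[1]),P.mean(0))
h=cv2.cvtColor(c["frame"],cv2.COLOR_RGB2GRAY)
print(h[160:205:3,298:346:2])
E
```

```text
[(101, 317, 325, 68), (102, 308, 330, 111), (103, 307, 331, 132), (104, 307, 331, 138), (105, 307, 332, 143), (106, 307, 332, 144), (107, 307, 332, 144), (108, 307, 332, 144), (109, 307, 332, 144), (115, 307, 331, 143), (135, 307, 331, 143), (155, 307, 331, 145), (175, 301, 337, 141), (195, 308, 331, 143), (215, 308, 331, 146), (235, 302, 336, 141), (255, 308, 330, 147), (275, 310, 329, 144), (295, 310, 329, 99), (315, 311, 328, 99), (335, 309, 330, 98), (355, 310, 329, 97), (345, 309, 330, 97), (346, 309, 330, 96), (347, 309, 330, 97), (348, 309, 330, 97), (349, 309, 330, 98), (350, 309, 329, 98), (351, 310, 329, 98), (352, 310, 329, 98), (353, 310, 329, 97), (354, 310, 329, 99), (355, 310, 329, 97), (356, 314, 324, 76)]
[[ 0.56770706  0.04243143  0.2363    ]
 [ 0.54230614 -0.04370916  0.2363    ]] 0.08980761341281195 [ 0.5550066  -0.00063887  0.2363    ]
[[181 181 102  34  14  72  85  87  83  85  86  82  82  85  85  82  70  33
   95  96  84  89  84  79]
 [182 178  97  32  22  75  84  85  86  84  85  85  81  84  80  81  69  32
   92  89  83  79  89  84]
 [182 176  68  43  43  75  84
[... 584 characters left out ...]
73  53  68  66  76  84  81  83  84  82  84  83  84  81  83  67  44
   43  38  85  94  95  96]
 [180 174  53  63  71  74  85  83  84  80  83  82  80  80  82  80  70  42
   46  40  90  92  94  89]
 [177 175  59  68  72  73  81  82  82  80  83  85  82  81  82  82  68  44
   42  39  89  94  90  76]
 [179 181 137  66  72  73  84  83  84  81  82  82  82  83  81  81  68  40
   58  90  83  99  95  93]
 [177 178 150  66  17  72  82  82  82  82  80  83  82  81  82  84  68  45
   83  89  90  98  93 100]
 [177 180 175  81  19  71  84  86  82  81  85  85  81  82  84  80  68  45
   89  89  82  94  94 104]
 [178 178 175  83  22  67  84  85  83  82  80  81  83  84  84  81  67  34
   84  93  89  92  90  94]]
```

The wrist view shows the leaf upright and square to the tool, its top edge at columns 307–331 centred on 319.5. The jamb and screws are on the left.

Call:
carry_out(
  plan=[
    {"travel": [0.008,0,-0.06],"angular": [0,0,0.01],"grip": -1},
    {"travel": [0.008,0,-0.13],"angular": [0,0,0.01],"grip": -1},
    {"travel": [0.008,0,-0.19],"angular": [0,0,0.01],"grip": -1},
    {"travel": [0.008,0,-0.23],"angular": [0,0,0.01],"grip": -1},
    {"travel": [0.008,0,-0.25],"angular": [0,0,0.01],"grip": -1},
    {"travel": [0.008,0,-0.25],"angular": [0,0,0.01],"grip": -1},
    {"travel": [0.008,0,-0.25],"angular": [0,0,0.01],"grip": -1},
  ],
)

```text
time: 13.05
ee_pos: [0.5535, -0.0199, 0.1417]
tcp_rot: [180.0, -0.0, 74.1]
wrist_force: [0.9, -0.1, -2.3]
opening: 0.0069
grasp_force: 78.9
```

```bash
python3 wr.py w7; python3 -c "
import cv2;i=cv2.imread('pics/w7.png');cv2.imwrite('pics/w7c.png',cv2.resize(i[50:300,220:420],None,fx=2.4,fy=2.4,interpolation=2))"
```

```text
t 13.05 [ 0.5535 -0.0199  0.1417] [ 1.7996e+02 -1.0000e-02  7.4080e+01] 0.006867645790033872
brass 489 [252.6  93.9] [[0.5332 0.0572 0.054 ]]
brass 449 [256.1 168.8] [[0.5209 0.0139 0.054 ]]
brass 443 [259.1 235.5] [[ 0.5085 -0.029   0.054 ]]
red 3812 [535.   40.6] [[0.7048 0.0406 0.042 ]]
blue 6318 [319.1 219.9] [[ 0.5556 -0.0082  0.118 ]]
```

View pics/w7c.png

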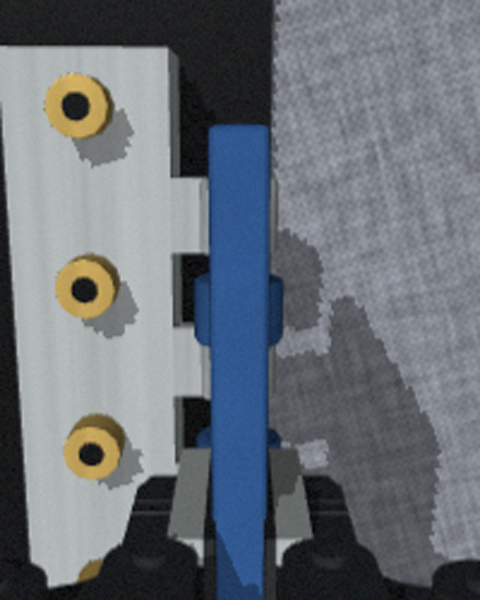

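The leaf's knuckle at about (240,310) in the crop hangs over the gap between the fixed knuckle tabs. The sockets at (76,106), (84,289) and (91,454) give the jamb pose.

```bash
python3 - <<'E'
from h import *
c=np.load("pics/w7.npz");V=c["V"];tcp=np.array([.5535,-.0199])
cr=lambda L:np.array(L)/2.4+[219.8,49.8]
S=plane(c,V,cr([[76,106],[84,289],[91,454]]),.054)[:,:2]
d=S[0]-S[2];print("row",S.round(4).tolist(),np.degrees(np.arctan2(-d[0],d[1])),np.linalg.norm(d))
t=np.radians(-16.0);X=np.array([np.cos(t),np.sin(t)]);Y=np.array([-X[1],X[0]])
O=(S-np.array([[69],[23],[-23]])/1000*Y).mean(0);B=O+.04*X;print("O",O,"bore",B)
f=lambda p,z:((plane(c,V,cr(p),z)[:,:2]-B)@np.c_[X,Y]).round(4).tolist()
print("tabs z42 (exp y 51,31,10,-10)",f([[178,178],[178,253],[178,323],[178,397]],.042))
print("plate edge x exp 22",f([[172,100],[173,380]],.042))
zo=.1417-.0741
print("leaf kn (exp rel 28.5,12.5)",f([[200,277],[200,345]],zo),f([[195,310],[282,310]],zo))
print("leaf end top (65)",f([[240,126],[209,200],[268,200]],zo+.095))
print("tcp rel bore",(tcp-B)@np.c_[X,Y])
E
```

```text
row [[0.5326, 0.0574], [0.5198, 0.0133], [0.5068, -0.0311]] -16.23017902243518 0.09213404998511193
O [ 0.51340381 -0.00891214] bore [ 0.55185428 -0.01993764]
tabs z42 (exp y 51,31,10,-10) [[-0.0158, 0.0508], [-0.0161, 0.0307], [-0.0165, 0.0111], [-0.0168, -0.0105]]
plate edge x exp 22 [[-0.017, 0.0707], [-0.0182, -0.0055]]
leaf kn (exp rel 28.5,12.5) [[-0.009, 0.0287], [-0.0092, 0.0116]] [[-0.0103, 0.0205], [0.0111, 0.0205]]
leaf end top (65) [[0.0006, 0.0651], [-0.0034, 0.0559], [0.0042, 0.056]]
tcp rel bore [0.0015716 0.0004898]
```

Call:
carry_out(
  plan=[
    {"travel": [-0.001,0,-0.015],"angular": [0,0,-0.008],"grip": -1},
    {"travel": [-0.001,0,-0.03],"angular": [0,0,-0.008],"grip": -1},
    {"travel": [-0.001,0,-0.045],"angular": [0,0,-0.008],"grip": -1},
    {"travel": [-0.001,0,-0.06],"angular": [0,0,-0.008],"grip": -1},
    {"travel": [-0.001,0,-0.075],"angular": [0,0,-0.008],"grip": -1},
    {"travel": [-0.001,0,-0.085],"angular": [0,0,-0.008],"grip": -1},
    {"travel": [-0.001,0,-0.092],"angular": [0,0,-0.008],"grip": -1},
    {"travel": [-0.001,0,-0.092],"angular": [0,0,-0.008],"grip": -1},
  ],
)

```text
time: 13.77
ee_pos: [0.5527, -0.0199, 0.1126]
tcp_rot: [-180.0, 0.0, 73.9]
wrist_force: [0.3, -0.5, -3.1]
opening: 0.0067
grasp_force: 79.2
```

```bash
python3 wr.py w8; python3 - <<'E'
from workcell import cams,monitor;import cv2,numpy as np
c=cams.camera("side");np.savez("pics/side8.npz",frame=c["frame"],mtx=c["mtx"],V=c["view"])
a=np.load("pics/side6.npz")["frame"]
o=cv2.resize(c["frame"][120:280,220:380],None,fx=3,fy=3,interpolation=2)
cv2.imwrite("pics/s8c.png",o[:,:,::-1])
ob=monitor.get_obs();print(ob["ee_pos"],ob["tcp_rot"],ob["wrist_force"])
E
```

```text
t 13.7667 [ 0.5527 -0.0199  0.1126] [-1.7995e+02  1.0000e-02  7.3870e+01] 0.00670706676758065
brass 663 [243.8  92.8] [[0.5334 0.0572 0.054 ]]
brass 595 [248.9 178.2] [[0.5212 0.0141 0.054 ]]
brass 589 [252.8 253.2] [[ 0.5087 -0.0287  0.054 ]]
red 4273 [566.1  38.9] [[0.7029 0.0367 0.042 ]]
blue 6314 [319.1 219.7] [[0.5577 0.0016 0.118 ]]
[ 0.55295056 -0.01991496  0.11328505] [ 1.79998894e+02 -9.08283340e-04  7.38665259e+01] [-0.43916676  0.70669988 -2.94740711]
```

View pics/s8c.png

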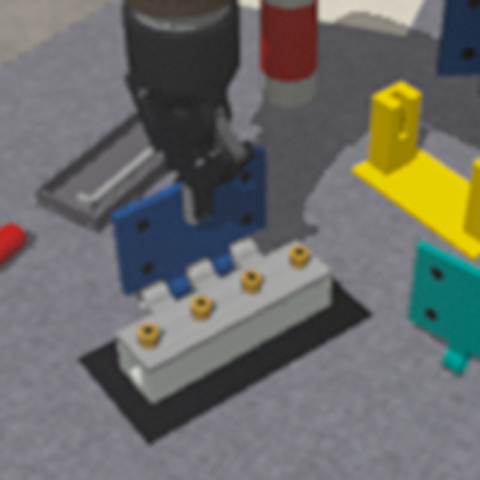

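The leaf sits in the gaps, and the wrist force shows only its weight. I'll check the height in the side view from its plate corners: (113,213), (125,292), (266,147) and (266,228).

```bash
python3 - <<'E'
from h import *
c=np.load("pics/side8.npz");V=c["V"]
t=np.radians(-16.15);X=np.array([np.cos(t),np.sin(t),0]);Y=np.array([-X[1],X[0],0])
B=np.array([.5519,-.0199,.039]);Z=np.array([0,0,1.])
crop=lambda P:(proj(c,V,P)-[219.83,119.83])*3
for dz in(0,.005):
    print(dz,[crop(B-.004*X+s*Y+(z+dz)*Z).round(0).ravel().tolist() for s,z in((.065,.095),(.065,.017),(-.065,.095),(-.065,.017))])
O=B-.04*X;O[2]=.054
print("heads",[crop(O+y*Y).round(0).ravel().tolist() for y in(.069,.023,-.023,-.069)])
h=cv2.cvtColor(c["frame"],cv2.COLOR_RGB2HSV);m=(h[...,0]>100)&(h[...,0]<125)&(h[...,1]>110)
for u in(263,268,273,302,305):
    r=np.where(m[160:225,u])[0]+160
    L=[crop(B-.004*X+s*Y+z*Z) for s in(.065,-.065) for z in(.095,.017)]
    top=[proj(c,V,B-.004*X+s*Y+.095*Z)[0] for s in(.065,-.065)];bot=[proj(c,V,B-.004*X+s*Y+.017*Z)[0] for s in(.065,-.065)]
    g=lambda a:a[0][1]+(u-a[0][0])/(a[1][0]-a[0][0])*(a[1][1]-a[0][1])
    print(u,r.min()-.5,r.max()+.5,"pred",g(top).round(2),g(bot).round(2))
c=np.load("pics/side8.npz")
hh=h;mb=(hh[...,0]>10)&(hh[...,0]<27)&(hh[...,1]>110)&(hh[...,2]>60);mb[:195]=0;mb[240:]=0;mb[:,:255]=0;mb[:,330:]=0
print([((ce-[219.83,119.83])*3).round(1).tolist() for a,ce in blobs(mb,8)])
E
```

```text
0 [[116.0, 219.0], [126.0, 299.0], [266.0, 150.0], [267.0, 228.0]]
0.005 [[115.0, 214.0], [125.0, 294.0], [266.0, 144.0], [267.0, 223.0]]
heads [[148.0, 332.0], [201.0, 304.0], [251.0, 278.0], [299.0, 253.0]]
263 187.5 216.5 pred 190.73 218.78
268 185.5 214.5 pred 188.44 216.28
273 183.5 212.5 pred 186.14 213.78
302 174.5 197.5 pred 172.83 199.27
305 169.5 196.5 pred 171.45 197.76
[[298.5, 255.3], [250.5, 280.6], [200.7, 306.3], [148.0, 334.8]]
```

The side view hints that the leaf sits a few mm high. I'll quantify it against the initial stand image, where the height is known.

```bash
python3 - <<'E'
from h import *;import pickle
c0=pickle.load(open("c0.pkl","rb"))["side"];c0["V"]=c0["view"]
def test(c,B,yaw,ss,name):
    V=c["V"];h=cv2.cvtColor(c["frame"],cv2.COLOR_RGB2HSV).astype(float)
    m=((h[...,0]>100)&(h[...,0]<125)&(h[...,1]>100)&(h[...,2]>40))
    t=np.radians(yaw);X=np.array([np.cos(t),np.sin(t),0]);Y=np.array([-X[1],X[0],0]);Z=np.array([0,0,1.])
    for zz,lab in((.095,"top"),(.017,"bot")):
        out=[]
        for s in ss:
            q=[]
            for x in(-.004,.004):
                p=proj(c,V,B+x*X+s*Y+zz*Z)[0];p2=proj(c,V,B+x*X+s*Y+(zz+.01)*Z)[0];q.append((p,p2))
            q=min(q,key=lambda a:a[0][1]) if zz>.05 else max(q,key=lambda a:a[0][1])
            p,p2=q;u=int(round(p[0]));r0=int(round(p[1]));rr=np.arange(r0-7,r0+8);col=m[rr,u]
            tr=np.where(np.diff(col.astype(int))==(1 if zz>.05 else -1))[0]
            if len(tr): 
                e=rr[tr]+.5; e=e[np.argmin(abs(e-p[1]))]; out.append(round((e-p[1])/(p2[1]-p[1])*10,1))
            else: out.append(None)
        print(name,lab,"dz mm",out)
S=np.arange(-.06,.0601,.006)
test(c0,np.array([.4681,-.2533,.023]),-104.5,S,"stand")
test(np.load("pics/side6.npz"),np.array([.5498,-.0199,.2154-.0741]),-16.4,S,"w6")
test(np.load("pics/side8.npz"),np.array([.5519,-.0199,.039]),-16.15,S,"final")
E
```

```text
stand top dz mm [np.float64(-2.2), np.float64(0.2), np.float64(-0.2), np.float64(-0.6), None, np.float64(4.5), np.float64(-1.7), np.float64(1.0), np.float64(0.7), np.float64(0.4), np.float64(0.2), np.float64(-0.0), np.float64(-0.2), np.float64(2.6), np.float64(-0.5), np.float64(-0.6), np.float64(-0.7), np.float64(-0.8), np.float64(-0.8), np.float64(-0.8), np.float64(-0.8)]
stand bot dz mm [None, None, None, None, None, np.float64(-17.4), np.float64(-21.2), None, np.float64(7.5), np.float64(7.1), np.float64(3.4), np.float64(-10.2), np.float64(-17.2), None, None, np.float64(5.2), np.float64(4.9), np.float64(4.7), None, None, None]
w6 top dz mm [np.float64(-0.1), np.float64(-0.2), np.float64(-5.0), np.float64(-9.8), np.float64(-12.3), np.float64(-12.3), np.float64(-10.1), None, None, None, None, None, np.float64(1.2), np.float64(1.2), np.float64(1.3), np.float64(1.3), np.float64(1.4), np.float64(1.5), np.float64(1.6), np.float64(1.7), np.float64(1.9)]
w6 bot dz mm [np.float64(7.1), np.float64(4.4), np.float64(4.3), np.float64(7.0), np.float64(7.0), np.float64(4.3), None, None, None, np.float64(2.0), np.float64(4.7), np.float64(4.9), np.float64(5.0), None, None, np.float64(-18.0), np.float64(3.2), np.float64(3.5), np.float64(6.4), np.float64(6.7), np.float64(4.4)]
final top dz mm [np.float64(1.0), np.float64(-10.2), None, np.float64(-18.5), None, None, None, None, None, None, None, np.float64(-1.2), np.float64(1.7), np.float64(-0.9), np.float64(-0.7), np.float64(-0.4), np.float64(-0.2), np.float64(2.8), np.float64(3.1), np.float64(0.7), np.float64(1.0)]
final bot dz mm [np.float64(3.9), np.float64(4.0), np.float64(4.1), np.float64(4.2), np.float64(7.4), np.float64(7.6), None, np.float64(-20.3), np.float64(-1.3), np.float64(5.2), np.float64(5.4), np.float64(5.7), np.float64(6.0), np.float64(-21.8), np.float64(-18.3), np.float64(-2.4), np.float64(4.3), np.float64(7.8), np.float64(5.1), np.float64(5.6), np.float64(6.0)]
```

By its top edge, the leaf is within about 1 mm of the right height, and the bottom-edge bias is the same in the stand image. I'll let it settle 0.5 mm lower and hand in.

Call:
carry_out(
  plan=[
    {"travel": [0,0,-0.002],"angular": [0,0,0],"grip": -1},
    {"travel": [0,0,-0.002],"angular": [0,0,0],"grip": -1},
    {"travel": [0,0,-0.002],"angular": [0,0,0],"grip": -1},
    {"travel": [0,0,-0.002],"angular": [0,0,0],"grip": -1},
    {"travel": [0,0,-0.002],"angular": [0,0,0],"grip": -1},
    {"travel": [0,0,-0.002],"angular": [0,0,0],"grip": -1},
  ],
)

```text
time: 14.37
ee_pos: [0.553, -0.0199, 0.1127]
tcp_rot: [180.0, -0.0, 73.9]
wrist_force: [-0.3, -0.2, -4.2]
opening: 0.0068
grasp_force: 79.2
```

```bash
python3 -c "
from workcell import ticket;print(ticket.job_done())"
```

```text
the job is handed in; nothing more can be done
None
```

I put the spare screw home in the empty hole and handed in with the blue leaf gripped upright between the jamb knuckles, about 1 mm or less off alignment by my measurements and with no sign of contact with the jamb; no verdict came back.

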